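Load the cobbler's drawer box, release its lid stay and lock the lid

ROBOT

A 6-joint arm with a two-finger parallel gripper is mounted at the origin on the work surface. World frame = base frame: x ahead of the robot, y to its left, z up, the work surface at z = 0. Lengths are in m, angles in rad, forces in N, time in s.
With the tool pointing down it reaches from about 0.35 to 0.875 m from the base axis. Payload 15.5 kg.
Tool frame: the origin (TCP) lies midway between the tips of the shut fingers; the grasp point (between the pads) lies 19 mm behind it (arm.pinch_z is the distance from the TCP to the grasp point, in m); x points along the fingers, y is the direction in which the jaws open and shut, and the axes are right-handed (so a half turn about x gives the same grasp; the last joint's range is limited). The gripper opens to 85 mm and grips with 20 to 120 N. Pads are 22 mm wide; open, the fingers measure 114 mm over their backs; the gripper's body (76 mm by 85 mm) begins 54 mm behind the grasp point. The pads swing forward as they close: fully open they stand 13 mm farther back than shut.
Start: joints at [-1.359, 0.494, 1.345, -0, 1.302, -0.096], TCP at [0.189, -0.596, 0.231] pointing down, gripper open.
Joint ranges: [-2.91, 2.91], [-0.82, 2.16], [0.22, 2.67], [-1.22, 4.37], [0.12, 2.79], [-3.08, 3.08]. Speed limits (rad/s): [1.89, 1.89, 2.57, 3.01, 3.01, 3.01].

INTERFACE

Orientations are given as a rotation vector (axis times angle).
In Python, from workcell import arm, imaging gives the robot as it stands.
- The arm moves only by the shell command python3 -m inch 'ROWS' [OPENING] [FORCE]. ROWS is a JSON object of lists of equal length, an entry for each row: "slide": the shift along the tool's x, y, z in mm, a list of three; "angular": the turn, a rotation vector about the tool's x, y, z in degrees, a list of three. In form: {"slide": [[tx, ty, tz], ...], "angular": [[rx, ry, rz], ...]}. A call has 1 to 5 rows; each row shifts and turns the pose as measured when the row begins, along the tool's axes as they then stand; what a row does not reach is not made up. A row lasts 1/8 s, in which the tool goes at most 62.5 mm and 10.7 degrees, less where a joint would pass 70% of its speed; a pose out of reach is approached as far as the arm can. A call with a gripper value outside its range is refused whole. OPENING is the opening in per cent of the stroke, from 0 (shut) to 100 (fully open), set as the call begins (- or left out, the last holds). The fingers move at their own pace and stop on an object; FORCE is the grip in N (left out, the last holds). Time passes only in rows, so rows that do not move let the fingers close. It gives the time, the measured TCP pose, the force and the opening at its end, in the units of the state.
- arm.get_obs(): the state, without advancing time (a new reading comes with each control period).
- imaging.camera(name): name is "scene" or "top"; returns the picture (384x512x3 uint8, blue, green, red); there is no depth.
- imaging.get_calibration(name): a dict with "vertical_fov" (degrees; the focal length in pixels is half the picture's height over the tangent of half this angle, whatever the lens; pixels are square), "cx", "cy" (the principal point, pixels), "k1" (the pictures are not rectified: a ray, as slopes to the right and down, at radius r is drawn at 1 + k1 r^2 times it, then the intrinsics apply), "view" (4x4, takes a point from world to camera coordinates). Camera axes: x right, y up, looking along -z (the intrinsics and any distortion apply to the point x, -y, -z); pixel columns grow to the right and rows downward; lengths in m; the calibration is good to about 2 mm. A picture is of the moment at which its call begins. get_calibration takes no time and is no camera call.
- arm.hand_in(): hands the job in, once; it reports no verdict.
Trained networks look in the newest picture that a camera, given by its name, has taken for a name from the list of things; names that differ only in an ending like _2 or _b are one class to them, and where a whole thing is asked for, a point or a joint stands for the part that bears it (a point fixed in the world has none). Each returns a list of dicts, best first, with "confidence" (0 to 1); they miss things now and then, are a little off and sometimes report something else, mostly with a low value. They report only what shows in the picture. A call takes as long as a camera call. They do not tell look-alikes from the thing itself.
- imaging.outline_of(camera, name): "mask" (384x512 bool, what is visible of it) and "extent" ([left, top, right, bottom] in pixels, round what is visible of it).
- imaging.spot_point(camera, name): "uv" ([column, row] in pixels: a listed point, or the origin of a listed thing).
The state is a dict: "clock": time; "joint_pos": joint angles; "dq": joint speeds; "joint_torque": joint torques, N m; "ee_pos": TCP position; "orientation": TCP orientation; "wrist_force": force on the tool from outside, world axes, zero at the start; "wrist_torque": the same for the moment, N m; "gripper_width": opening from 0.0 (shut) to 1.0 (fully open).
Only numpy, scipy, OpenCV 4.12 (cv2) and the standard library are available. Lean on these libraries where they do the work, as an engineer would, in place of code of your own. Each camera call takes 0.05 s, during which the arm holds its last target. There are 200 camera calls.

TASK

Take the yellow tack tin out of the drawer box and put it on the cork mat, near its middle, and put every heel block on the bench into the box. Then lift the red tab of the locked lid stay until the stay is well clear of the lid's pin (about 30 degrees up; it stays where you leave it), push the lid fully shut, and lock it with the red spring catch: press the knob in, turn it clockwise to its stop so that the brass tongue lies over the lid, and let it spring up again. Leave the glue jar, the thread spool and the hammer alone.

Things in the scene. Friction and masses are not known exactly. Their poses are not given: they have to be found in the camera images.
- chest: open dark wooden drawer box, fixed to the bench, outside 200 (its x) x 220 (its y) x 80 mm high, walls and floor 10 mm thick; origin at the centre of its underside, z up. Its lid is hinged along the top of its +y wall: hinge line parallel to x at y=+110, z=86 mm. On its -y side stands the bayonet catch: a green housing (x -42..42, y -202..-110, top at z=53 mm) with the vertical catch axis at x=0, y=-165 mm.
- lid (a joint): pale wooden lid, 200 x 220 x 10 mm, stiff hinge (it stays at any angle; about 2 to 4 N at its free edge moves it). 0 = shut (lid level, top at z=91 mm), positive = open; starts about 1.74 rad, leaning a little outward to +y, its free edge about 300 mm up. While the stay is locked the lid cannot be shut. When unlocked it can be pushed over from its outer (+y) side with shut fingers and then pressed down.
- lid_edge (a point): middle of the lid's free edge (at mid thickness), 220 mm from the hinge line
- stay (a joint): steel lid stay, a bar along the outer +x side of the box (box x=107..115 mm), turning about a pivot at box x=111, y=-10, z=42 mm (axis along box x). At 0 it is locked: it rises at 0.715 rad towards the lid hinge and its notch sits over the brass pin on the lid's edge (pin 70 mm from the hinge line). Positive = lifted (tip goes up and towards -y), at most 0.8 rad; the pin is clear from 0.3 rad. A stiff pivot holds it where it is left; about 2 to 3 N at the tab moves it.
- stay_tab (a point): middle of the stay's red tab, a rod 12 mm thick and 56 mm long pointing along box +x (from x=115 to 171 mm), about 96 mm from the stay's pivot; this point is at box x=148 mm, and at box y=54, z=113 mm while locked. It can be pinched from above with the fingers closing along box y.
- catch (a joint): turn of the bayonet catch about its vertical axis, clockwise from above positive, 0 = open to 1.1 rad = locked (end stop). At 1.1 the brass tongue (underside z=95 mm, top z=101 mm, reaching 72 mm from the axis) points along box +y over the lid; at 0 it points 1.1 rad anticlockwise (seen from above) from box +y. A lug blocks turning, at either end, unless the knob is pressed in 9 mm or more.
- plunger (a joint): how far the red knob is pressed down against its spring, 0 (up) to 0.014 m (bottom); 6 N to start, 12 N at the bottom. Pressed between 9 and 14 mm it can be turned; at the end of the turn it springs up to 0 again, which locks it.
- catch_grip (a point): centre of the catch's red knob, a bar 46 mm long (along the brass tongue), 14 mm wide and 28 mm high, on the catch axis; its centre is 132 mm above the bench when up. It turns with the catch.
- block_a_mid (a point): centre of a loose heel block, D-shaped seen from above: mid-brown leather layers on a black rubber base, 72 mm long (its x, round end at +x, flat end at -x), 50 mm wide (its y), 32 mm high (its z), 110 g; lies on the bench on its base. May be absent.
- block_b_mid (a point): centre of a loose heel block, D-shaped seen from above: red-brown leather layers on a black rubber base, 72 mm long (its x, round end at +x, flat end at -x), 50 mm wide (its y), 32 mm high (its z), 110 g; lies on the bench on its base. May be absent.
- block_c_mid (a point): centre of a loose heel block, D-shaped seen from above: pale leather layers on a black rubber base, 72 mm long (its x, round end at +x, flat end at -x), 50 mm wide (its y), 32 mm high (its z), 110 g; lies on the bench on its base. May be absent.
- block_d_mid (a point): centre of a loose heel block, D-shaped seen from above: dark brown leather layers on a black rubber base, 72 mm long (its x, round end at +x, flat end at -x), 50 mm wide (its y), 32 mm high (its z), 110 g; lies on the bench on its base. May be absent.
- tin_mid (a point): centre of the loose yellow tack tin with a metal lid, 84 mm (its x) x 54 mm (its y) x 34 mm high (its z), 160 g; starts lying flat in the drawer box, on its floor
- mat: square cork mat fixed to the bench, 150 x 150 x 4 mm, origin at the centre of its underside; it lies beyond the open lid (the box's +y side)
- glue_jar: bystander: amber glue jar, 64 mm across, 100 mm high; origin at the centre of its underside
- spool: bystander: red spool of thread, 68 mm across its foot, 100 mm high; origin at the centre of its underside
- hammer: bystander: hammer lying on the bench, 220 mm long
There are look-alikes about, which are no part of the job. There is more than one size of the part that bears block_b_mid; the job needs the smaller. Of the things that look like the part that bears tin_mid, the larger one is meant.

How it is judged:
On the way, in this order (a step that is already met when the one before it is completed fails the run):
1. the tack tin is on the cork mat and every heel block is in the drawer box (horizontal distance between tin_mid and mat below 0.06 m and height (world z) of tin_mid below 0.06 m and x of block_a_mid in the frame of chest between -0.09 and 0.09 m and y of block_a_mid in the frame of chest between -0.1 and 0.1 m and height (world z) of each of block_a_mid, block_b_mid, block_c_mid, block_d_mid below 0.07 m and x of block_b_mid in the frame of chest between -0.09 and 0.09 m and y of block_b_mid in the frame of chest between -0.1 and 0.1 m and x of block_c_mid in the frame of chest between -0.09 and 0.09 m and y of block_c_mid in the frame of chest between -0.1 and 0.1 m and x of block_d_mid in the frame of chest between -0.09 and 0.09 m and y of block_d_mid in the frame of chest between -0.1 and 0.1 m), for 0.2 s.
2. the stay has been lifted clear of the lid's pin (0.3 rad or more) (value of joint stay above 0.3 rad), for 0.2 s.
3. the lid is shut (value of joint lid below 0.05 rad), for 0.2 s.
4. the catch is turned to its stop and its knob has sprung up (value of joint catch above 1 rad and value of joint plunger below 0.004 m), for 0.2 s.
At the end, for the whole second after the job is handed in: every heel block is inside the drawer box, the tin rests on the mat with its centre within 60 mm of the mat's centre, the lid is shut (joint under 0.05 rad), the catch is turned past 1.0 rad and its knob is up (pressed less than 4 mm) (all of step 1 and all of step 4 and value of joint lid below 0.05 rad and linear speed of tin below 0.02 m/s); the robot touches nothing.
It fails at once if the glue jar is moved by more than 30 mm (distance of glue_jar from where it was at the start of the episode above 0.03 m).
It fails at once if the spool is moved by more than 30 mm (distance of spool from where it was at the start of the episode above 0.03 m).
It fails at once if the hammer is moved by more than 30 mm (distance of hammer from where it was at the start of the episode above 0.03 m).
Of block_a, block_b, block_c, block_d only 2 to 4 are there at a start; the rules pass over those that are not, and their reading is None.
At some moment in a run one of block_a, block_b, block_c, block_d, tin may be knocked a few centimetres aside while the robot is not near it.
Once in a run the grip may slacken for a moment while it holds something.
It also fails if it takes over 210 s, if anything falls off the work surface, if the arm or the gripper's body presses on something with over 40 N, if the wrist force passes 120 N, or if a joint passes its speed limit or range.

## Working session

There is one attempt and no reset: what is moved stays moved. The work goes in short steps, Python scripts to look and compute and a shell command to move; the robot and the scene stay as the last step left them, time stands still between calls to the robot, and variables do not carry over. Pictures are saved under pics/ and viewed, about 12 in all and at most 16, crops included, and the job is handed in when it is done.

```bash
mkdir -p pics; ls
cat > h.py <<'E'
import numpy as np, cv2, sys
from workcell import arm, imaging
from scipy.spatial.transform import Rotation as R
def cal(n):
    c=imaging.get_calibration(n); f=192/np.tan(np.radians(c["vertical_fov"])/2)
    return f,c["cx"],c["cy"],c["k1"],np.array(c["view"])
def proj(n,p):
    f,cx,cy,k,V=cal(n); q=V[:3,:3]@np.array(p,float)+V[:3,3]
    s=np.array([q[0],-q[1]])/-q[2]; s=s*(1+k*(s@s)); return np.array([cx+f*s[0],cy+f*s[1]])
def back(n,uv,z):
    f,cx,cy,k,V=cal(n); d=np.array([(uv[0]-cx)/f,(uv[1]-cy)/f]); s=d.copy()
    for _ in range(20): s=d/(1+k*(s@s))
    r=V[:3,:3].T@np.array([s[0],-s[1],-1]); o=-V[:3,:3].T@V[:3,3]
    return o+r*(z-o[2])/r[2]
def snap(n,fn=None):
    im=imaging.camera(n)
    if fn: cv2.imwrite("pics/"+fn,im)
    return im
def st():
    o=arm.get_obs(); Rm=R.from_rotvec(o["orientation"]).as_matrix()
    print("t",round(o["clock"],2),"p",np.round(o["ee_pos"],4),"X",np.round(Rm[:,0],3),"Y",np.round(Rm[:,1],3),"Z",np.round(Rm[:,2],3),"w",round(o["gripper_width"],3),"F",np.round(o["wrist_force"],1))
    return o,Rm
def delta(p,yaw=None):
    """tool-frame mm shift to world TCP p; yaw = desired world direction (rad) of the jaw axis y, tool down"""
    o,Rm=st(); d=Rm.T@(np.array(p)-np.array(o["ee_pos"]))*1000; print("slide(before turn)",np.round(d,1))
    if yaw is not None:
        best=None
        for s in (0,np.pi):
            y=np.array([np.cos(yaw+s),np.sin(yaw+s),0]); X=np.array([0,0,-1.]); z=np.cross(X,y)
            T=np.stack([X,y,z],1); rv=R.from_matrix(Rm.T@T).as_rotvec(degrees=True)
            if best is None or np.linalg.norm(rv)<np.linalg.norm(best[0]): best=(rv,T)
        print("turn",np.round(best[0],1),"slide(after turn)",np.round(best[1].T@(np.array(p)-np.array(o["ee_pos"]))*1000,1), "joint6",round(o["joint_pos"][5],2))
E
python3 - <<'E'
from h import *
a=snap("scene","s0.png");b=snap("top","t0.png")
cv2.imwrite("pics/both0.png",np.vstack([a,b])[:, :]) 
st()
for n in("scene","top"):
  f,cx,cy,k,V=cal(n);print(n,f,cx,cy,k,-V[:3,:3].T@V[:3,3])
for nm,z in [("chest",0),("mat",0),("tin_mid",.027),("block_a_mid",.016),("block_b_mid",.016),("block_c_mid",.016),("block_d_mid",.016),("glue_jar",0),("spool",0),("hammer",.01),("stay_tab",.113),("catch_grip",.132),("lid_edge",.3)]:
  for n in ("top","scene"):
    print(nm,n,[(np.round(d["uv"]).tolist(),round(d["confidence"],2),np.round(back(n,d["uv"],z)[:2],3).tolist()) for d in imaging.spot_point(n,nm)])
E
```

```text
pics
t 0.1 p [ 0.1893 -0.5953  0.2308] X [-0.     0.001 -1.   ] Y [ 0.303 -0.953 -0.001] Z [-0.953 -0.303 -0.   ] w 0.999 F [ 0.6 -0.   0.2]
scene 489.9715052976312 261.0591440741871 186.14733482948378 -0.08585382254318794 [1.16548866 0.05847369 1.08222796]
top 381.71440706721296 257.87501894938396 189.30443106401032 -0.1140007922582538 [0.47568276 0.00521977 1.15785181]
chest top [([232.0, 202.0], 0.71, [0.515, 0.072])]
chest scene [([281.0, 190.0], 0.7, [0.512, 0.071]), ([168.0, 159.0], 0.44, [0.433, -0.237]), ([283.0, 182.0], 0.34, [0.488, 0.075])]
mat top [([135.0, 210.0], 0.94, [0.486, 0.369]), ([288.0, 129.0], 0.16, [0.739, -0.096]), ([333.0, 226.0], 0.15, [0.443, -0.236])]
mat scene [([393.0, 183.0], 0.9, [0.475, 0.364])]
tin_mid top [([199.0, 261.0], 0.85, [0.337, 0.165]), ([232.0, 204.0], 0.62, [0.505, 0.071]), ([237.0, 120.0], 0.43, [0.759, 0.058])]
tin_mid scene [([282.0, 179.0], 0.83, [0.498, 0.073]), ([315.0, 133.0], 0.8, [0.346, 0.156]), ([356.0, 118.0], 0.25, [0.286, 0.27])]
block_a_mid top []
block_a_mid scene []
block_b_mid top [([330.0, 180.0], 0.95, [0.581, -0.224]
[... 328 characters left out ...]
, -0.221])]
glue_jar top [([143.0, 152.0], 0.6, [0.664, 0.35])]
glue_jar scene [([396.0, 247.0], 0.77, [0.66, 0.355])]
spool top [([288.0, 133.0], 0.7, [0.726, -0.099])]
spool scene [([203.0, 264.0], 0.83, [0.729, -0.105])]
hammer top [([239.0, 123.0], 0.8, [0.753, 0.053]), ([287.0, 132.0], 0.7, [0.73, -0.093])]
hammer scene [([273.0, 281.0], 0.91, [0.765, 0.061])]
stay_tab top [([208.0, 148.0], 0.55, [0.659, 0.133])]
stay_tab scene [([305.0, 219.0], 0.6, [0.653, 0.126])]
catch_grip top [([289.0, 200.0], 0.66, [0.515, -0.09])]
catch_grip scene [([212.0, 155.0], 0.74, [0.505, -0.096])]
lid_edge top [([160.0, 198.0], 0.63, [0.51, 0.218])]
lid_edge scene [([356.0, 118.0], 0.72, [0.514, 0.216])]
```

View pics/t0.png

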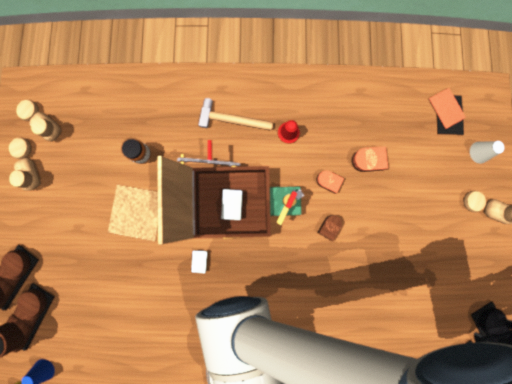

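View pics/s0.png

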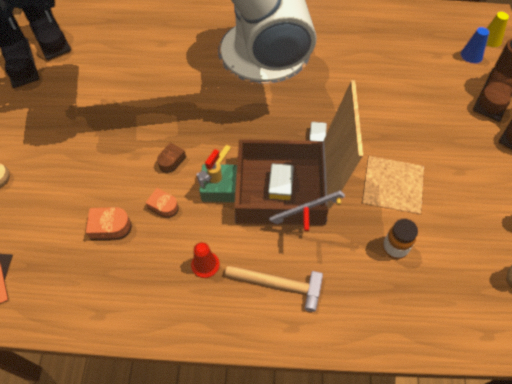

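```bash
cat >> h.py <<'E'
def rect(n,nm,z,pick=None):
    """min-area rect of outline masks projected at height z"""
    for d in imaging.outline_of(n,nm):
        m=d["mask"].astype(np.uint8); c,_=cv2.findContours(m,cv2.RETR_EXTERNAL,cv2.CHAIN_APPROX_NONE)
        if not c or d["confidence"]<.3: continue
        c=max(c,key=len)[:,0,:]; w=np.array([back(n,p,z)[:2] for p in c])
        r=cv2.minAreaRect((w*1000).astype(np.float32))
        b=cv2.boxPoints(r); e=[b[1]-b[0],b[2]-b[1]]; L=max(e,key=np.linalg.norm)
        print(nm,n,"conf",round(d["confidence"],2),"ctr",np.round(r[0],1),"size",np.round(sorted(r[1]),1),"long dir deg",round(np.degrees(np.arctan2(L[1],L[0]))%180,1),"px",np.round(c.mean(0)),"centroid",np.round(w.mean(0),3))
def box(p,C,yaw):
    c,s=np.cos(yaw),np.sin(yaw); return np.array([C[0]+c*p[0]-s*p[1],C[1]+s*p[0]+c*p[1],p[2]])
E
python3 - <<'E'
from h import *
for n in("top","scene"):
  rect(n,"block_b_mid",.032); rect(n,"block_d_mid",.032); rect(n,"tin_mid",.044 ); rect(n,"mat",.004)
t=cv2.imread("pics/t0.png");s=cv2.imread("pics/s0.png")
C=(.511,.072);yaw=0
def draw(n,im,x0,y0,w,h,k):
  im=cv2.resize(im[y0:y0+h,x0:x0+w],None,fx=k,fy=k,interpolation=cv2.INTER_CUBIC)
  P=lambda p:tuple(int(v) for v in np.round((proj(n,box(p,C,yaw))-[x0,y0]+.5)*k))
  for z,col,a,b in((.08,(0,255,0),.1,.11),(.01,(255,255,0),.09,.1)):
    q=[P((sx*a,sy*b,z)) for sx,sy in((1,1),(1,-1),(-1,-1),(-1,1))]
    for i in range(4): cv2.line(im,q[i],q[(i+1)%4],col,1)
  for p in((0,-.165,.146),(.148,.054,.113),(0,.15,.3)): cv2.circle(im,P(p),4,(255,0,255),1)
  return im
cv2.imwrite("pics/c1.png",np.vstack([draw("top",t,150,130,250,100,3),draw("scene",s,80,120,300,110,2.5)]))
E
```

```text
block_b_mid top conf 0.72 ctr [ 645.1 -341.3] size [ 71.7 110.1] long dir deg 96.7 px [371. 159.] centroid [ 0.645 -0.346]
block_b_mid top conf 0.64 ctr [ 577.6 -216.6] size [53.9 72.6] long dir deg 64.0 px [329. 181.] centroid [ 0.577 -0.219]
block_d_mid top conf 0.55 ctr [ 440.9 -223.3] size [54.6 71.7] long dir deg 148.9 px [331. 227.] centroid [ 0.44  -0.222]
tin_mid top conf 0.91 ctr [504.5  72.6] size [56.1 85.9] long dir deg 177.8 px [231. 204.] centroid [0.505 0.073]
tin_mid top conf 0.66 ctr [339.4 162.6] size [42.6 64.6] long dir deg 176.8 px [199. 261.] centroid [0.339 0.163]
tin_mid top conf 0.4 ctr [722.3 -93.8] size [59.6 63.4] long dir deg 0.7 px [288. 132.] centroid [ 0.722 -0.094]
mat top conf 0.9 ctr [478.  367.6] size [149.6 150.6] long dir deg 81.0 px [134. 213.] centroid [0.476 0.369]
block_b_mid scene conf 0.8 ctr [ 649.7 -341.9] size [ 90.1 106. ] long dir deg 97.5 px [107. 224.] centroid [ 0.652 -0.346]
block_b_mid scene conf 0.78 ctr [ 590.8 -215.7] size [58.1 82.5] long dir deg 65.4 px [163. 205.] centroid [ 0.591 -0.219]
block_d_mid scene conf 0.58 ctr [ 452.4 -221.3] size [66.  82.1] long dir deg 147.7 px [171. 158.] centroid [ 0.451 -0.219]
tin_mid scene conf 0.85 ctr [349.5 161.7] size [40.5 64.5] long dir deg 179.2 px [317. 130.] centroid [0.349 0.161]
tin_mid scene conf 0.63 ctr [516.3  70.2] size [ 55.6 103.7] long dir deg 177.6 px [281. 182.] centroid [0.516 0.07 ]
mat scene conf 0.86 ctr [479.6 363.3] size [150.3 154.5] long dir deg 170.3 px [393. 185.] centroid [0.482 0.363]
```

View pics/c1.png

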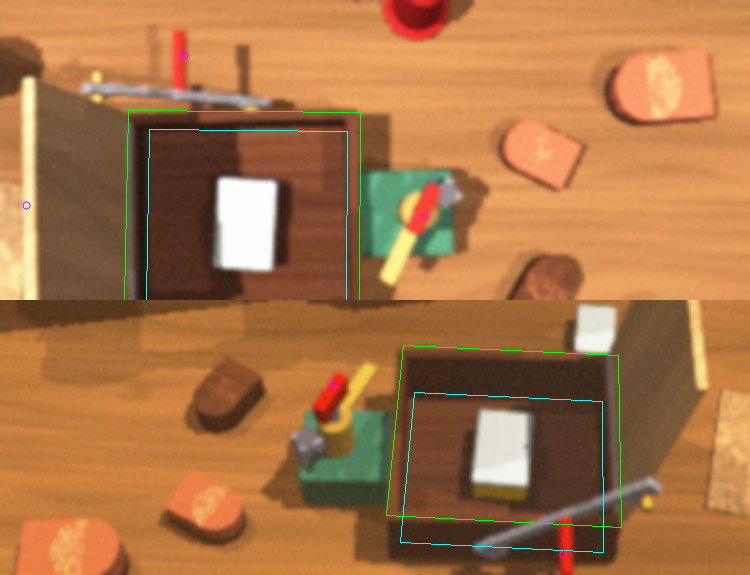

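```bash
python3 -m inch '{"slide":[[0,0,-30],[0,0,-30],[0,-50,-20],[0,-55,-20],[0,-55,-20]],"angular":[[9.8,0,0],[9.8,0,0],[0,0,0],[0,0,0],[0,0,0]]}' 100 40; python3 -m inch '{"slide":[[0,-58,-20],[0,-58,-20],[0,-58,-20],[0,-58,-20],[0,-58,-20]],"angular":[[0,0,0],[0,0,0],[0,0,0],[0,0,0],[0,0,0]]}'
python3 - <<'E'
from h import *
delta((.505,.072,.15),np.radians(88))
E
```

```text
clock: 2.42
ee_pos: [0.3169, -0.4245, 0.2306]
orientation: [-2.198, 0.057, 2.196]
wrist_force: [1.4, -0.2, 0.4]
gripper_width: 0.999
clock: 3.05
ee_pos: [0.4332, -0.1341, 0.2311]
orientation: [-2.201, 0.062, 2.192]
wrist_force: [0.8, -1.6, -0.0]
gripper_width: 0.999
t 3.05 p [ 0.4332 -0.1341  0.2311] X [ 0.004 -0.004 -1.   ] Y [-0.052 -0.999  0.004] Z [-0.999  0.052 -0.004] w 0.999 F [ 0.8 -1.6 -0. ]
slide(before turn) [  80.5 -209.9  -60.7]
turn [-1.  -0.2 -0.2] slide(after turn) [  81.1 -208.5  -64.6] joint6 1.19
```

```bash
python3 -m inch '{"slide":[[0,-55,-16],[0,-55,-16],[0,-50,-16],[20,-48,-16],[40,0,0]],"angular":[[-1,0,0],[0,0,0],[0,0,0],[0,0,0],[0,0,0]]}'; python3 -m inch '{"slide":[[0,0,0]],"angular":[[0,0,0]]}'
python3 - <<'E'
from h import *
delta((.505,.072,.012),np.radians(88))
im=snap("top"); im2=snap("scene"); cv2.imwrite("pics/c2.png",np.hstack([cv2.resize(im[130:260,150:280],None,fx=3,fy=3),cv2.resize(im2[110:240,220:350],None,fx=3,fy=3)]))
E
```

```text
clock: 3.68
ee_pos: [0.5108, 0.0821, 0.1727]
orientation: [-2.224, 0.036, 2.193]
wrist_force: [0.3, -0.7, -0.5]
gripper_width: 1.003
clock: 3.8
ee_pos: [0.5093, 0.0826, 0.1709]
orientation: [-2.219, 0.036, 2.199]
wrist_force: [0.1, -0.4, 0.6]
gripper_width: 1.002
t 3.8 p [0.5093 0.0826 0.1709] X [ 0.009 -0.004 -1.   ] Y [-0.028 -1.     0.004] Z [-1.     0.028 -0.009] w 1.002 F [ 0.1 -0.4  0.6]
slide(before turn) [158.9  10.1   5.5]
turn [ 0.4 -0.5 -0.2] slide(after turn) [158.9  10.7   3.9] joint6 1.65
```

View pics/c2.png

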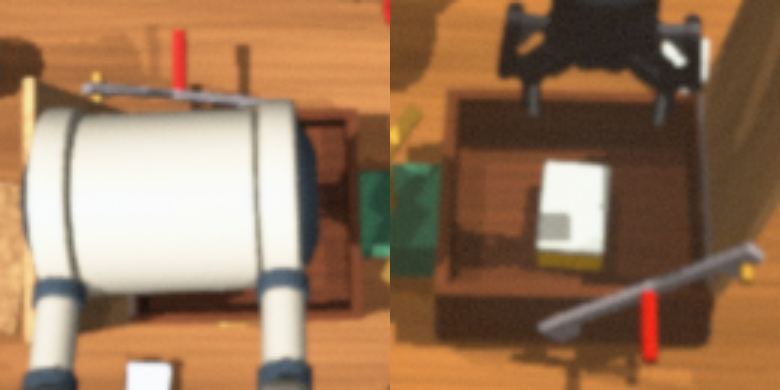

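```bash
python3 -m inch '{"slide":[[30,10,5],[50,0,0],[45,0,0],[22,0,0],[8,0,0]],"angular":[[0,-0.5,0],[0,0,0],[0,0,0],[0,0,0],[0,0,0]]}'
python3 - <<'E'
from h import *
delta((.505,.072,.012),np.radians(88))
E
```

```text
clock: 4.53
ee_pos: [0.5154, 0.0679, 0.024]
orientation: [-2.229, 0.042, 2.18]
wrist_force: [0.1, 0.8, -0.5]
gripper_width: 0.998
t 4.53 p [0.5154 0.0679 0.024 ] X [ 0.022 -0.003 -1.   ] Y [-0.036 -0.999  0.002] Z [-0.999  0.035 -0.022] w 0.998 F [ 0.1  0.8 -0.5]
slide(before turn) [11.8 -3.8 10.8]
turn [-0.  -1.3 -0.1] slide(after turn) [12.  -3.7 10.5] joint6 1.63
```

```bash
python3 -m inch '{"slide":[[6,-2,10],[5,0,0],[0,0,0]],"angular":[[0,-1.3,0],[0,0,0],[0,0,0]]}'; python3 -m inch '{"slide":[[0,0,0],[0,0,0],[0,0,0],[0,0,0],[0,0,0]],"angular":[[0,0,0],[0,0,0],[0,0,0],[0,0,0],[0,0,0]]}' 0 50; python3 -m inch '{"slide":[[-20,0,0],[-40,0,0],[-50,0,0],[-55,0,0],[-55,0,0]],"angular":[[0,0,0],[0,0,0],[0,0,0],[0,0,0],[0,0,0]]}';python3 - <<'E'
from h import *
delta((.5,.2,.37),np.radians(88))
E
```

```text
clock: 4.9
ee_pos: [0.5068, 0.0699, 0.0149]
orientation: [-2.206, 0.043, 2.202]
wrist_force: [0.3, 0.2, -0.1]
gripper_width: 1.002
clock: 5.52
ee_pos: [0.5074, 0.07, 0.0161]
orientation: [-2.208, 0.042, 2.2]
wrist_force: [-0.4, 0.2, -1.2]
gripper_width: 0.623
clock: 6.15
ee_pos: [0.5043, 0.0703, 0.2385]
orientation: [-2.198, 0.043, 2.211]
wrist_force: [1.2, 0.6, -2.2]
gripper_width: 0.623
t 6.15 p [0.5043 0.0703 0.2385] X [-0.006 -0.002 -1.   ] Y [-0.036 -0.999  0.003] Z [-0.999  0.036  0.006] w 0.623 F [ 1.2  0.6 -2.2]
slide(before turn) [-131.8 -129.1    9.8]
turn [-0.1  0.3 -0.1] slide(after turn) [-131.5 -129.4    8.8] joint6 1.63
```

```bash
python3 -m inch '{"slide":[[-45,0,0],[-50,0,0],[-40,-20,0],[0,-55,5],[0,-60,5]],"angular":[[0,0,0],[0,0,0],[0,0,0],[0,0,0],[0,0,0]]}' ; python3 -m inch '{"slide":[[0,-58,4],[0,-58,4],[0,-50,4],[0,0,0]],"angular":[[0,0,0],[0,0,0],[0,0,0],[0,0,0]]}';python3 - <<'E'
from h import *
delta((.478,.372,.012),np.radians(88))
E
```

```text
clock: 6.78
ee_pos: [0.5005, 0.2061, 0.3826]
orientation: [-2.203, 0.049, 2.199]
wrist_force: [1.4, 0.2, -1.6]
gripper_width: 0.621
clock: 7.28
ee_pos: [0.4931, 0.3812, 0.3811]
orientation: [-2.204, 0.046, 2.202]
wrist_force: [-0.1, -0.6, -0.6]
gripper_width: 0.621
t 7.28 p [0.4931 0.3812 0.3811] X [ 0.001 -0.002 -1.   ] Y [-0.039 -0.999  0.002] Z [-0.999  0.039 -0.001] w 0.621 F [-0.1 -0.6 -0.6]
slide(before turn) [369.1   8.8  14.9]
turn [-0.2 -0.  -0.1] slide(after turn) [369.1   9.7  14.7] joint6 2.17
```

```bash
python3 -m inch '{"slide":[[50,8,14],[60,0,0],[60,0,0],[60,0,0],[50,0,0]],"angular":[[0,0,0],[0,0,0],[0,0,0],[0,0,0],[0,0,0]]}' ; python3 -m inch '{"slide":[[45,0,0],[20,0,0],[0,0,0]],"angular":[[0,0,0],[0,0,0],[0,0,0]]}';python3 - <<'E'
from h import *
delta((.478,.372,.012),np.radians(88))
E
```

```text
clock: 7.9
ee_pos: [0.4811, 0.3719, 0.0975]
orientation: [-2.21, 0.042, 2.192]
wrist_force: [0.6, 0.2, -1.3]
gripper_width: 0.623
clock: 8.28
ee_pos: [0.4795, 0.3682, 0.027]
orientation: [-2.205, 0.048, 2.2]
wrist_force: [0.2, 0.6, -1.2]
gripper_width: 0.618
t 8.28 p [0.4795 0.3682 0.027 ] X [ 0.002 -0.003 -1.   ] Y [-0.041 -0.999  0.003] Z [-0.999  0.041 -0.002] w 0.618 F [ 0.2  0.6 -1.2]
slide(before turn) [14.9 -3.8  1.7]
turn [-0.3 -0.1 -0.2] slide(after turn) [15.  -3.7  1.7] joint6 2.17
```

```bash
python3 -m inch '{"slide":[[9,0,0],[5,0,0],[0,0,0]],"angular":[[0,0,0],[0,0,0],[0,0,0]]}' ; python3 -m inch '{"slide":[[0,0,0],[0,0,0],[0,0,0],[-15,0,0],[-50,0,0]],"angular":[[0,0,0],[0,0,0],[0,0,0],[0,0,0],[0,0,0]]}' 100;python3 -m inch '{"slide":[[-55,0,0],[-60,0,0],[-60,0,0],[-60,0,0],[-60,0,0]],"angular":[[0,0,0],[0,0,0],[0,0,0],[0,0,0],[0,0,0]]}';python3 - <<'E'
from h import *
st()
a=snap("top");s=snap("scene")
for n in("top","scene"): rect(n,"tin_mid",.038);rect(n,"block_b_mid",.032);rect(n,"block_d_mid",.032)
E
```

```text
clock: 8.65
ee_pos: [0.4809, 0.3683, 0.0146]
orientation: [-2.207, 0.047, 2.196]
wrist_force: [-0.5, -0.5, -1.5]
gripper_width: 0.626
clock: 9.28
ee_pos: [0.4795, 0.3679, 0.0805]
orientation: [-2.204, 0.049, 2.2]
wrist_force: [-0.7, 0.1, 0.4]
gripper_width: 0.999
clock: 9.9
ee_pos: [0.4763, 0.3673, 0.3884]
orientation: [-2.206, 0.048, 2.198]
wrist_force: [1.6, -0.2, -0.6]
gripper_width: 1.002
t 9.9 p [0.4763 0.3673 0.3884] X [ 0.004 -0.002 -1.   ] Y [-0.041 -0.999  0.002] Z [-0.999  0.041 -0.004] w 1.002 F [ 1.6 -0.2 -0.6]
tin_mid top conf 0.88 ctr [479.4 364.6] size [63.8 82.9] long dir deg 0.9 px [132. 212.] centroid [0.479 0.365]
tin_mid top conf 0.78 ctr [338.9 165.1] size [45.8 65.4] long dir deg 176.8 px [199. 261.] centroid [0.34  0.164]
block_b_mid top conf 0.79 ctr [ 577.7 -216.2] size [57.7 80.9] long dir deg 67.4 px [329. 181.] centroid [ 0.577 -0.217]
block_b_mid top conf 0.56 ctr [ 648.1 -342. ] size [ 73.3 103.2] long dir deg 90.8 px [371. 159.] centroid [ 0.646 -0.347]
block_d_mid top conf 0.61 ctr [ 440.8 -222. ] size [52.6 70.2] long dir deg 148.9 px [330. 227.] cent
[... 291 characters left out ...]
 362.9] size [ 60.3 103.9] long dir deg 177.1 px [397. 180.] centroid [0.49  0.363]
block_b_mid scene conf 0.61 ctr [ 649.8 -341.2] size [ 90.1 109.3] long dir deg 95.5 px [107. 224.] centroid [ 0.652 -0.345]
block_b_mid scene conf 0.6 ctr [ 590.  -216.6] size [61.2 84.9] long dir deg 65.4 px [163. 205.] centroid [ 0.591 -0.218]
block_d_mid scene conf 0.7 ctr [ 452.9 -220.6] size [64.3 83.1] long dir deg 150.9 px [171. 158.] centroid [ 0.451 -0.219]
block_d_mid scene conf 0.56 ctr [ 589.9 -216.8] size [61.2 83.7] long dir deg 64.6 px [163. 204.] centroid [ 0.589 -0.219]
block_d_mid scene conf 0.47 ctr [ 450.2 -111.4] size [28.5 62.2] long dir deg 172.6 px [212. 160.] centroid [ 0.452 -0.11 ]
```

```bash
python3 -m inch '{"slide":[[0,60,0],[0,60,0],[0,60,2],[0,60,2],[0,60,2]],"angular":[[0,0,0],[0,0,0],[0,0,0],[0,0,0],[0,0,0]]}' 80; python3 -m inch '{"slide":[[0,60,4],[0,60,4],[20,60,4],[50,55,4],[50,30,4]],"angular":[[0,0,0],[0,0,0],[0,0,0],[0,0,0],[0,0,0]]}';python3 -m inch '{"slide":[[10,0,0],[0,0,0],[0,0,0]],"angular":[[10,0,0],[10,0,0],[9,0,0]]}';python3 - <<'E'
from h import *
delta((.435,-.220,.008),np.radians(59))
E
```

```text
clock: 10.92
ee_pos: [0.4561, 0.0626, 0.3799]
orientation: [-2.198, 0.046, 2.216]
wrist_force: [1.3, -0.2, -1.4]
gripper_width: 0.8
clock: 11.55
ee_pos: [0.4245, -0.1997, 0.2687]
orientation: [-2.198, 0.05, 2.215]
wrist_force: [0.9, -0.1, -0.5]
gripper_width: 0.803
clock: 11.92
ee_pos: [0.4202, -0.2005, 0.2522]
orientation: [-1.889, 0.555, 1.923]
wrist_force: [-0.6, 0.4, 1.3]
gripper_width: 0.803
t 11.93 p [ 0.4202 -0.2005  0.2522] X [-0.019 -0.001 -1.   ] Y [-0.532 -0.847  0.011] Z [-0.847  0.532  0.015] w 0.803 F [-0.6  0.4  1.3]
slide(before turn) [243.9   6.  -26.6]
turn [-1.1  0.9 -0.6] slide(after turn) [244.2   9.1 -22.7] joint6 1.57
```

```bash
python3 -m inch '{"slide":[[40,9,-23],[55,0,0],[50,0,0],[0,0,0]],"angular":[[-1,1,-0.5],[0,0,0],[0,0,0],[0,0,0]]}';python3 - <<'E'
from h import *
delta((.435,-.220,.008),np.radians(59))
s=snap("scene");b=snap("top"); cv2.imwrite("pics/c3.png",np.hstack([cv2.resize(s[100:220,110:230],None,fx=3.2,fy=3.2),cv2.resize(b[160:280,270:390],None,fx=3.2,fy=3.2)]))
E
```

```text
clock: 12.42
ee_pos: [0.4336, -0.2207, 0.1019]
orientation: [-1.913, 0.538, 1.914]
wrist_force: [-0.2, 1.0, 0.5]
gripper_width: 0.803
t 12.43 p [ 0.4336 -0.2207  0.1019] X [-0.001 -0.001 -1.   ] Y [-0.52  -0.854  0.002] Z [-0.854  0.52   0.   ] w 0.803 F [-0.2  1.   0.5]
slide(before turn) [93.9 -1.5 -0.9]
turn [-0.3  0.  -0.1] slide(after turn) [93.9 -1.4 -0.9] joint6 1.53
```

View pics/c3.png

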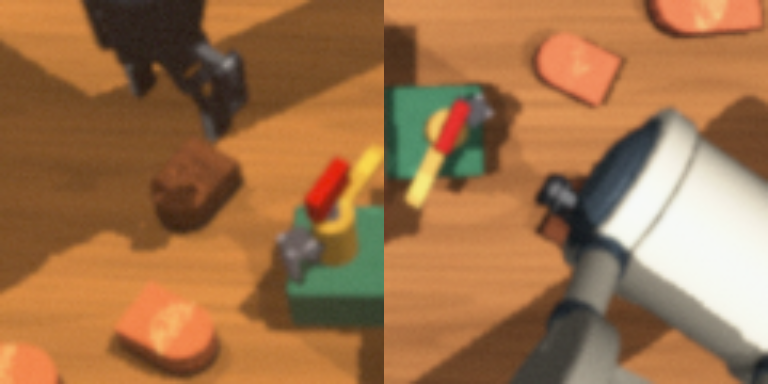

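```bash
python3 -m inch '{"slide":[[45,-1,-1],[33,0,0],[12,0,0],[5,0,0],[0,0,0]],"angular":[[0,0,0],[0,0,0],[0,0,0],[0,0,0],[0,0,0]]}'; python3 -m inch '{"slide":[[0,0,0],[0,0,0],[0,0,0],[0,0,0]],"angular":[[0,0,0],[0,0,0],[0,0,0],[0,0,0]]}' 0 50; python3 -m inch '{"slide":[[-20,0,0],[-50,0,0],[-60,0,0],[-60,0,0]],"angular":[[0,0,0],[0,0,0],[0,0,0],[0,0,0]]}'
python3 - <<'E'
from h import *
delta((.465,.04,.2))
E
```

```text
clock: 13.15
ee_pos: [0.4438, -0.2261, 0.0173]
orientation: [-1.936, 0.545, 1.896]
wrist_force: [-0.6, -0.3, -0.1]
gripper_width: 0.797
clock: 13.65
ee_pos: [0.4448, -0.2267, 0.0198]
orientation: [-1.94, 0.546, 1.893]
wrist_force: [-1.4, 0.4, -1.5]
gripper_width: 0.567
clock: 14.15
ee_pos: [0.439, -0.2225, 0.2111]
orientation: [-1.929, 0.543, 1.901]
wrist_force: [1.9, 0.3, -2.0]
gripper_width: 0.57
t 14.15 p [ 0.439  -0.2225  0.2111] X [ 0.012 -0.01  -1.   ] Y [-0.519 -0.855  0.002] Z [-0.855  0.519 -0.015] w 0.57 F [ 1.9  0.3 -2. ]
slide(before turn) [   8.8 -237.9  114.2]
```

```bash
python3 -m inch '{"slide":[[-10,-48,23],[0,-48,23],[0,-48,23],[0,-48,23],[0,-46,22]],"angular":[[0,0.5,0],[0,0,0],[0,0,0],[0,0,0],[0,0,0]]}'; python3 -m inch '{"slide":[[30,0,0],[0,0,0]],"angular":[[0,0,0],[0,0,0]]}'
python3 - <<'E'
from h import *
delta((.465,.04,.032))
E
```

```text
clock: 14.78
ee_pos: [0.468, 0.0432, 0.223]
orientation: [-1.947, 0.553, 1.879]
wrist_force: [1.5, -0.1, -1.4]
gripper_width: 0.572
clock: 15.02
ee_pos: [0.4687, 0.0463, 0.1927]
orientation: [-1.95, 0.548, 1.882]
wrist_force: [0.2, -0.4, -1.3]
gripper_width: 0.566
t 15.03 p [0.4687 0.0463 0.1927] X [ 0.03  -0.019 -0.999] Y [-0.521 -0.854  0.001] Z [-0.853  0.52  -0.036] w 0.566 F [ 0.2 -0.4 -1.3]
slide(before turn) [160.6   7.2   5.6]
```

```bash
python3 -m inch '{"slide":[[40,7,3],[50,0,0],[45,0,0],[15,0,0],[0,0,0]],"angular":[[0,-2,0],[0,0,0],[0,0,0],[0,0,0],[0,0,0]]}'
python3 - <<'E'
from h import *
delta((.465,.04,.033))
E
```

```text
clock: 15.65
ee_pos: [0.4736, 0.0379, 0.0451]
orientation: [-1.924, 0.537, 1.892]
wrist_force: [0.4, -0.1, -1.5]
gripper_width: 0.573
t 15.65 p [0.4736 0.0379 0.0451] X [ 0.017 -0.001 -1.   ] Y [-0.525 -0.851 -0.008] Z [-0.851  0.525 -0.015] w 0.573 F [ 0.4 -0.1 -1.5]
slide(before turn) [12.   2.8  8.6]
```

```bash
python3 -m inch '{"slide":[[9,0,8],[3,0,0],[0,0,0]],"angular":[[0,-1,0],[0,0,0],[0,0,0]]}'; python3 -m inch '{"slide":[[0,0,0],[0,0,0],[-10,0,0],[-40,0,0],[-55,0,0]],"angular":[[0,0,0],[0,0,0],[0,0,0],[0,0,0],[0,0,0]]}' 80;  python3 -m inch '{"slide":[[-60,0,0],[-10,50,-30],[0,50,-30],[0,50,-30]],"angular":[[0,0,0],[0,0,0],[0,0,0],[0,0,0]]}'
python3 - <<'E'
from h import *
delta((.5745,-.224,.1),np.radians(-25))
E
```

```text
clock: 16.02
ee_pos: [0.4737, 0.0405, 0.0392]
orientation: [-1.917, 0.529, 1.891]
wrist_force: [0.6, 0.4, -1.3]
gripper_width: 0.57
clock: 16.65
ee_pos: [0.4698, 0.0394, 0.1463]
orientation: [-1.91, 0.532, 1.898]
wrist_force: [1.4, 0.4, -0.5]
gripper_width: 0.799
clock: 17.15
ee_pos: [0.4679, -0.1373, 0.2246]
orientation: [-1.924, 0.524, 1.893]
wrist_force: [1.2, 0.0, -0.9]
gripper_width: 0.801
t 17.15 p [ 0.4679 -0.1373  0.2246] X [ 0.018  0.007 -1.   ] Y [-0.52  -0.854 -0.015] Z [-0.854  0.52  -0.012] w 0.801 F [ 1.2  0.  -0.9]
slide(before turn) [ 125.9   20.5 -134.6]
turn [83.7  0.1  1.2] slide(after turn) [ 124.6 -133.2  -33.6] joint6 1.69
```

```bash
python3 -m inch '{"slide":[[0,7,-45],[0,7,-45],[0,7,-45],[0,0,0],[0,0,0]],"angular":[[0,0,0],[0,0,0],[0,0,0],[-10.5,0,0],[-10.5,0,0]]}'; python3 -m inch '{"slide":[[0,0,0],[0,0,0],[0,0,0],[0,0,0],[0,0,0]],"angular":[[-10.5,0,0],[-10.5,0,0],[-10.5,0,0],[-10.5,0,0],[-10.5,0,0]]}';  python3 -m inch '{"slide":[[0,0,0],[0,0,0],[0,0,0]],"angular":[[-10.5,0,0],[-10.5,0,0],[0,0,0]]}'
python3 - <<'E'
from h import *
delta((.5745,-.224,.1),np.radians(-25))
snap("top");snap("scene")
rect("top","block_b_mid",.032);rect("scene","block_b_mid",.032);rect("scene","block_d_mid",.042)
E
```

```text
clock: 17.77
ee_pos: [0.5727, -0.2328, 0.2288]
orientation: [-2.143, 0.18, 2.108]
wrist_force: [-1.0, 0.4, 0.8]
gripper_width: 0.798
clock: 18.4
ee_pos: [0.5707, -0.2319, 0.2315]
orientation: [1.792, 0.712, -1.761]
wrist_force: [-1.2, -0.8, 0.4]
gripper_width: 0.801
clock: 18.77
ee_pos: [0.5696, -0.2313, 0.2331]
orientation: [1.537, 0.97, -1.508]
wrist_force: [0.4, 0.0, 0.2]
gripper_width: 0.801
t 18.77 p [ 0.5696 -0.2313  0.2331] X [ 0.014  0.008 -1.   ] Y [ 0.907 -0.422  0.009] Z [-0.422 -0.907 -0.013] w 0.801 F [0.4 0.  0.2]
slide(before turn) [133.2   0.2  -6.9]
turn [ 0.  -0.8 -0.5] slide(after turn) [133.1   1.4  -8.7] joint6 -0.06
block_b_mid top conf 0.81 ctr [ 578.5 -216.3] size [55.3 76.6] long dir deg 64.0 px [329. 181.] centroid [ 0.577 -0.219]
block_b_mid top conf 0.72 ctr [520.1 236.6] size [111.9 259.1] long dir deg 2.3 px [174. 200.] centroid [0.515 0.241]
block_b_mid scene conf 0.55 ctr [ 649.  -342.4] size [ 91.3 107.4] long dir deg 97.2 px [107. 223.] centroid [ 0.651 -0.345]
block_d_mid scene conf 0.79 ctr [456.1  64.5] size [62.1 85. ] long dir deg 159.1 px [280. 162.] centroid [0.454 0.066]
```

```bash
python3 -m inch '{"slide":[[40,1,-8],[55,0,0],[50,0,0],[42,0,0],[20,0,0]],"angular":[[0,-0.8,-0.5],[0,0,0],[0,0,0],[0,0,0],[0,0,0]]}'
python3 - <<'E'
from h import *
delta((.5745,-.224,.012),np.radians(-25))
E
```

```text
clock: 19.65
ee_pos: [0.5772, -0.2254, 0.0225]
orientation: [1.531, 0.957, -1.527]
wrist_force: [-0.1, 0.4, -0.1]
gripper_width: 0.8
t 19.65 p [ 0.5772 -0.2254  0.0225] X [ 0.005 -0.004 -1.   ] Y [ 0.901 -0.433  0.006] Z [-0.433 -0.901  0.001] w 0.8 F [-0.1  0.4 -0.1]
slide(before turn) [10.5 -3.1 -0.1]
turn [-0.6  0.1 -0.4] slide(after turn) [10.5 -3.1 -0.1] joint6 -0.02
```

```bash
python3 -m inch '{"slide":[[6,-2,0],[3,0,0]],"angular":[[0,0,0],[0,0,0]]}'; python3 -m inch '{"slide":[[0,0,0],[0,0,0],[0,0,0],[0,0,0]],"angular":[[0,0,0],[0,0,0],[0,0,0],[0,0,0]]}' 0 50; python3 -m inch '{"slide":[[-20,0,0],[-50,0,0],[-60,0,0],[-60,0,0]],"angular":[[0,0,0],[0,0,0],[0,0,0],[0,0,0]]}'
python3 - <<'E'
from h import *
delta((.545,.105,.22))
s=snap("scene");rect("scene","block_d_mid",.042); cv2.imwrite("pics/c4.png",cv2.resize(s[80:270,60:360],None,fx=2.5,fy=2.5))
E
```

```text
clock: 19.9
ee_pos: [0.5749, -0.2243, 0.0124]
orientation: [1.533, 0.957, -1.53]
wrist_force: [0.3, 0.1, 0.5]
gripper_width: 0.801
clock: 20.4
ee_pos: [0.5764, -0.225, 0.0152]
orientation: [1.534, 0.953, -1.528]
wrist_force: [0.4, 0.2, -1.2]
gripper_width: 0.573
clock: 20.9
ee_pos: [0.5728, -0.2231, 0.2061]
orientation: [1.532, 0.961, -1.534]
wrist_force: [0.9, -0.3, -1.9]
gripper_width: 0.566
t 20.9 p [ 0.5728 -0.2231  0.2061] X [-0.001 -0.001 -1.   ] Y [ 0.9   -0.436 -0.   ] Z [-0.436 -0.9    0.001] w 0.566 F [ 0.9 -0.3 -1.9]
slide(before turn) [ -14.1 -168.1 -283.2]
block_d_mid scene conf 0.79 ctr [456.9  64.8] size [59.1 85.5] long dir deg 160.5 px [280. 162.] centroid [0.455 0.066]
```

View pics/c4.png

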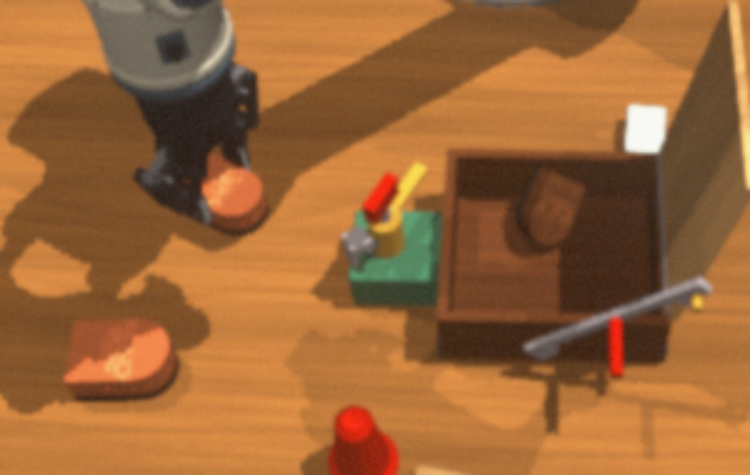

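```bash
python3 -m inch '{"slide":[[-20,-28,-47],[-5,-28,-47],[0,-28,-47],[0,-28,-47],[0,-26,-47]],"angular":[[0,0,0],[0,0,0],[0,0,0],[0,0,0],[0,0,0]]}'; python3 -m inch '{"slide":[[0,-20,-30],[0,0,0]],"angular":[[0,0,0],[0,0,0]]}'
python3 - <<'E'
from h import *
delta((.545,.09,.032))
E
```

```text
clock: 21.62
ee_pos: [0.554, 0.0512, 0.2349]
orientation: [1.54, 0.944, -1.528]
wrist_force: [0.0, -0.1, -1.2]
gripper_width: 0.572
clock: 21.88
ee_pos: [0.548, 0.0915, 0.2339]
orientation: [1.538, 0.947, -1.526]
wrist_force: [-0.6, -0.6, -1.5]
gripper_width: 0.569
t 21.88 p [0.548  0.0915 0.2339] X [ 0.012 -0.006 -1.   ] Y [ 0.899 -0.438  0.013] Z [-0.438 -0.899  0.001] w 0.569 F [-0.6 -0.6 -1.5]
slide(before turn) [201.9  -4.7   2.5]
```

```bash
python3 -m inch '{"slide":[[50,-4,2],[55,0,0],[50,0,0],[30,0,0],[8,0,0]],"angular":[[0,-0.5,-0.5],[0,0,0],[0,0,0],[0,0,0],[0,0,0]]}'
python3 - <<'E'
from h import *
delta((.545,.09,.028))
E
```

```text
clock: 22.5
ee_pos: [0.5463, 0.0869, 0.0362]
orientation: [1.53, 0.947, -1.534]
wrist_force: [0.2, 0.6, -1.0]
gripper_width: 0.566
t 22.5 p [0.5463 0.0869 0.0362] X [ 0.005 -0.011 -1.   ] Y [ 0.899 -0.438  0.009] Z [-0.439 -0.899  0.008] w 0.566 F [ 0.2  0.6 -1. ]
slide(before turn) [ 8.1 -2.6 -2.3]
```

```bash
python3 -m inch '{"slide":[[6,0,0],[0,0,0],[0,0,0],[0,0,0]],"angular":[[0,0,0],[0,0,0],[0,0,0],[0,0,0]]}';python3 -m inch '{"slide":[[0,0,0],[0,0,0],[-10,0,0],[-40,0,0],[-60,0,0]],"angular":[[0,0,0],[0,0,0],[0,0,0],[0,0,0],[0,0,0]]}' 78;  python3 -m inch '{"slide":[[-60,0,0],[-40,0,0],[0,0,0],[0,0,0],[0,0,0]],"angular":[[0,0,0],[10.5,0,0],[10.5,0,0],[10.5,0,0],[10.5,0,0]]}' 50;python3 -m inch '{"slide":[[0,0,0],[0,0,0],[0,0,0]],"angular":[[10.5,0,0],[10.5,0,0],[0,0,0]]}';  python3 - <<'E'
from h import *
delta((.664,.127,.2),np.radians(90))
snap("top");snap("scene")
for n in("top","scene"):
  rect(n,"block_b_mid",.042);rect(n,"block_d_mid",.042);rect(n,"tin_mid",.038)
  for nm,z in(("stay_tab",.113),("catch_grip",.132),("lid_edge",.303)): print(nm,n,[(np.round(d["uv"]).tolist(),round(d["confidence"],2),np.round(back(n,d["uv"],z)[:2],3).tolist()) for d in imaging.spot_point(n,nm)])
E
```

```text
clock: 23.0
ee_pos: [0.5482, 0.0862, 0.0327]
orientation: [1.533, 0.944, -1.531]
wrist_force: [-0.5, -0.2, -1.5]
gripper_width: 0.57
clock: 23.62
ee_pos: [0.5454, 0.0875, 0.1439]
orientation: [1.529, 0.947, -1.536]
wrist_force: [0.4, 1.1, 0.1]
gripper_width: 0.779
clock: 24.25
ee_pos: [0.5459, 0.0889, 0.2565]
orientation: [2.029, 0.36, -2.004]
wrist_force: [0.2, -0.1, 0.2]
gripper_width: 0.499
clock: 24.62
ee_pos: [0.5452, 0.0889, 0.2586]
orientation: [2.238, -0.021, -2.203]
wrist_force: [0.2, -0.3, -0.4]
gripper_width: 0.502
t 24.62 p [0.5452 0.0889 0.2586] X [ 0.016 -0.01  -1.   ] Y [-0.008 -1.     0.01 ] Z [-1.     0.008 -0.016] w 0.502 F [ 0.2 -0.3 -0.4]
slide(before turn) [  60.1  -39.6 -117.5]
turn [-0.5 -0.9 -0.6] slide(after turn) [  58.6  -38.1 -118.8] joint6 1.64
block_b_mid top conf 0.63 ctr [ 644.1 -339.1] size [ 72.6 111. ] long dir deg 94.7 px [371. 159.] centroid [ 0.643 -0.344]
block_d_mid top conf 0.58 ctr [448.9  90.6] size [26.3 55.3] long dir deg 0.7 px [226. 224.] centroid [0.448 0.087]
tin_mid top conf 0.81 ctr [477.9 365.9] size [66.7 86.2] long dir deg 1.3 px 
[... 535 characters left out ...]
e conf 0.63 ctr [456.   63.3] size [62.1 87.6] long dir deg 159.1 px [280. 162.] centroid [0.455 0.064]
tin_mid scene conf 0.9 ctr [489.1 363. ] size [ 60. 104.] long dir deg 176.9 px [396. 180.] centroid [0.489 0.362]
tin_mid scene conf 0.68 ctr [354.4 163.9] size [37.8 45.7] long dir deg 0.1 px [318. 135.] centroid [0.358 0.164]
tin_mid scene conf 0.59 ctr [502.1 354.1] size [147.7 150.2] long dir deg 81.2 px [394. 184.] centroid [0.503 0.355]
stay_tab scene [([306.0, 222.0], 0.64, [0.661, 0.129])]
catch_grip scene [([208.0, 158.0], 0.62, [0.516, -0.105])]
lid_edge scene [([359.0, 115.0], 0.78, [0.508, 0.221]), ([394.0, 181.0], 0.58, [0.665, 0.279]), ([281.0, 185.0], 0.41, [0.684, 0.068])]
```

```bash
python3 -m inch '{"slide":[[0,-13,-58],[20,-13,-58],[20,-13,-3],[10,0,0],[0,0,0]],"angular":[[0,-0.9,-0.5],[0,0,0],[0,0,0],[0,0,0],[0,0,0]]}'
python3 - <<'E'
from h import *
delta((.664,.128,.096),np.radians(90))
b=snap("scene"); t=snap("top"); cv2.imwrite("pics/c5.png",np.hstack([cv2.resize(b[150:270,240:360],None,fx=3.2,fy=3.2),cv2.resize(t[110:230,150:270],None,fx=3.2,fy=3.2)]))
E
```

```text
clock: 25.95
ee_pos: [0.6648, 0.1274, 0.206]
orientation: [-2.213, 0.011, 2.223]
wrist_force: [0.1, 0.7, 1.1]
gripper_width: 0.498
t 25.95 p [0.6648 0.1274 0.206 ] X [-0.004 -0.002 -1.   ] Y [-0.008 -1.     0.002] Z [-1.     0.008  0.004] w 0.498 F [0.1 0.7 1.1]
slide(before turn) [110.   -0.8   0.3]
turn [-0.5  0.2 -0.1] slide(after turn) [110.   -0.6   0.8] joint6 1.68
```

View pics/c5.png

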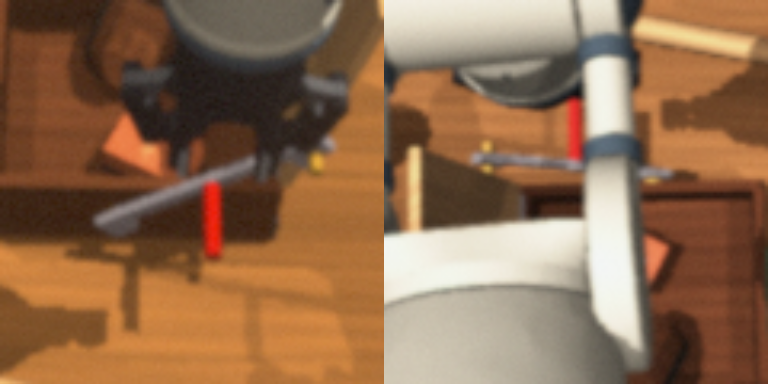

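```bash
python3 -m inch '{"slide":[[40,0,0],[40,0,0],[20,0,0],[6,0,0],[0,0,0]],"angular":[[0,0,0],[0,0,0],[0,0,0],[0,0,0],[0,0,0]]}'
python3 - <<'E'
from h import *
delta((.664,.128,.096),np.radians(90))
E
```

```text
clock: 26.68
ee_pos: [0.6667, 0.1259, 0.106]
orientation: [-2.225, 0.012, 2.209]
wrist_force: [0.1, -0.9, 0.4]
gripper_width: 0.498
t 26.68 p [0.6667 0.1259 0.106 ] X [ 0.007 -0.001 -1.   ] Y [-0.01  -1.     0.001] Z [-1.     0.01  -0.007] w 0.498 F [ 0.1 -0.9  0.4]
slide(before turn) [10.  -2.1  2.8]
turn [-0.6 -0.4 -0. ] slide(after turn) [10.  -2.1  2.7] joint6 1.68
```

```bash
python3 -m inch '{"slide":[[8,-2,2],[2,0,0]],"angular":[[0,0,0],[0,0,0]]}';python3 -m inch '{"slide":[[0,0,0],[0,0,0],[0,0,0],[0,0,0]],"angular":[[0,0,0],[0,0,0],[0,0,0],[0,0,0]]}' 0 30
python3 - <<'E'
from h import *
o,_=st()
c=(.063,.042); 
for f in(.075,.15,.25,.35,.45,.55,.6):
  print(f,np.round([95.6*np.cos(.837+f)-64,95.6*np.sin(.837+f)-71],1))
E
```

```text
clock: 26.92
ee_pos: [0.6656, 0.128, 0.0976]
orientation: [-2.228, 0.011, 2.205]
wrist_force: [0.3, 0.1, -1.2]
gripper_width: 0.505
clock: 27.42
ee_pos: [0.6658, 0.1285, 0.0985]
orientation: [-2.229, 0.01, 2.204]
wrist_force: [0.3, 1.3, -0.9]
gripper_width: 0.129
t 27.43 p [0.6658 0.1285 0.0985] X [ 0.011 -0.    -1.   ] Y [-0.009 -1.    -0.   ] Z [-1.     0.009 -0.011] w 0.129 F [ 0.3  1.3 -0.9]
0.075 [-5.5  4.6]
0.15 [-11.3   8.8]
0.25 [-19.5  13.6]
0.35 [-28.2  17.6]
0.45 [-37.2  20.8]
0.55 [-46.5  23. ]
0.6 [-51.2  23.7]
```

```bash
python3 -m inch '{"slide":[[-4.6,5.5,0],[-4.2,5.8,0],[-4.8,8.2,0],[-4,8.7,0],[-3.2,9,0]],"angular":[[0,0,0],[0,0,0],[0,0,0],[0,0,0],[0,0,0]]}';python3 -m inch '{"slide":[[-2.2,9.3,0],[-1,6,0],[0,0,0]],"angular":[[0,0,0],[0,0,0],[0,0,0]]}'
python3 - <<'E'
from h import *
delta((.6658,.1285-.0475,.0985+.0232))
E
```

```text
clock: 28.05
ee_pos: [0.6669, 0.0902, 0.1215]
orientation: [-2.233, 0.007, 2.199]
wrist_force: [4.4, 1.9, -5.0]
gripper_width: 0.124
clock: 28.42
ee_pos: [0.6675, 0.0725, 0.1256]
orientation: [-2.234, 0.009, 2.197]
wrist_force: [3.7, -0.6, -2.0]
gripper_width: 0.124
t 28.43 p [0.6675 0.0725 0.1256] X [ 0.017  0.001 -1.   ] Y [-0.01  -1.    -0.002] Z [-1.     0.01  -0.017] w 0.124 F [ 3.7 -0.6 -2. ]
slide(before turn) [ 3.8 -8.5  1.9]
```

```bash
python3 -m inch '{"slide":[[0,0,0],[0,0,0],[0,0,0],[-30,0,0],[-50,0,0]],"angular":[[0,0,0],[0,0,0],[0,0,0],[0,0,0],[0,0,0]]}' 45; python3 -m inch '{"slide":[[-60,0,0],[-60,0,0],[-60,0,0]],"angular":[[0,0,0],[0,0,0],[0,0,0]]}' 0;python3 - <<'E'
from h import *
st()
b=snap("scene"); t=snap("top")
for f in (0,.3,.5,.65): print(f,[np.round(proj(n,(.511+.148,.073-.01+.0956*np.cos(.837+f),.042+.0956*np.sin(.837+f)))) for n in("top","scene")])
for n in("top","scene"):print([(np.round(d["uv"]),round(d["confidence"],2)) for d in imaging.spot_point(n,"stay_tab")])
cv2.imwrite("pics/c6.png",np.hstack([cv2.resize(b[80:270,200:420],None,fx=2.3,fy=2.3),]))
E
```

```text
clock: 29.05
ee_pos: [0.6629, 0.0725, 0.2029]
orientation: [-2.223, 0.01, 2.209]
wrist_force: [1.8, 0.4, 0.1]
gripper_width: 0.452
clock: 29.42
ee_pos: [0.6601, 0.0728, 0.3872]
orientation: [-2.22, 0.01, 2.213]
wrist_force: [1.2, -0.6, 0.2]
gripper_width: -0.003
t 29.43 p [0.6601 0.0728 0.3872] X [ 0.003  0.001 -1.   ] Y [-0.009 -1.    -0.001] Z [-1.     0.009 -0.003] w -0.003 F [ 1.2 -0.6  0.2]
0 [array([210., 148.]), array([305., 221.])]
0.3 [array([219., 147.]), array([295., 217.])]
0.5 [array([225., 146.]), array([287., 215.])]
0.65 [array([230., 146.]), array([281., 215.])]
[(array([230., 146.]), 0.79)]
[(array([278., 215.]), 0.75), (array([211., 159.]), 0.54)]
```

View pics/c6.png

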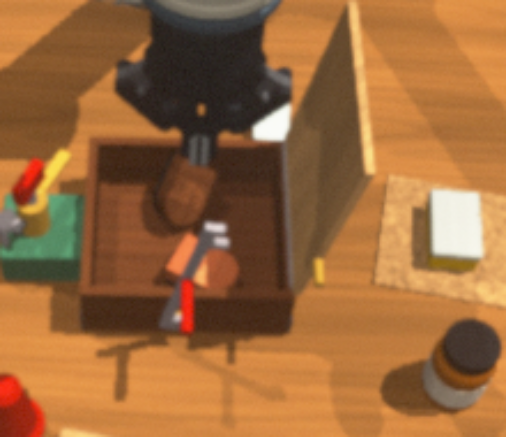

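```bash
python3 -m inch '{"slide":[[0,-50,36],[0,-50,36],[0,-50,36],[0,-50,36],[0,0,0]],"angular":[[0,0,0],[0,0,0],[0,0,0],[0,0,0],[0,0,0]]}' 0 60;python3 - <<'E'
from h import *
delta((.511,.278,.272),np.radians(90))
E
```

```text
clock: 30.25
ee_pos: [0.5126, 0.2773, 0.3771]
orientation: [-2.208, 0.016, 2.227]
wrist_force: [0.5, -0.8, -0.0]
gripper_width: -0.003
t 30.25 p [0.5126 0.2773 0.3771] X [-0.008 -0.003 -1.   ] Y [-0.011 -1.     0.003] Z [-1.     0.011  0.008] w -0.003 F [ 0.5 -0.8 -0. ]
slide(before turn) [105.1  -1.    0.8]
turn [-0.6  0.5 -0.2] slide(after turn) [105.1  -0.7   1.6] joint6 1.98
```

```bash
python3 -m inch '{"slide":[[40,0,1],[40,0,0],[20,0,0],[0,0,0]],"angular":[[0,0.5,0],[0,0,0],[0,0,0],[0,0,0]]}' 0 60;python3 - <<'E'
from h import *
delta((.511,.203,.272),np.radians(90))
q0=None
for th in (90,80,70,60,50,40,30,20,10,5,0):
  t=np.radians(th); q=np.array([.183-.18*np.cos(t)+.005*np.sin(t)+.015,.086+.18*np.sin(t)+.005*np.cos(t)])
  print(th,np.round(q,3), None if q0 is None else "tool x,y mm %s"%np.round([-(q[1]-q0[1])*1000,-(q[0]-q0[0])*1000],0)); q0=q
E
```

```text
clock: 30.75
ee_pos: [0.5097, 0.275, 0.2698]
orientation: [-2.213, 0.019, 2.227]
wrist_force: [0.0, 0.0, 0.5]
gripper_width: 0.002
t 30.75 p [0.5097 0.275  0.2698] X [-0.006 -0.007 -1.   ] Y [-0.01  -1.     0.007] Z [-1.     0.01   0.006] w 0.002 F [0.  0.  0.5]
slide(before turn) [-1.7 72.  -2.1]
turn [-0.6  0.4 -0.4] slide(after turn) [-2.2 72.  -1.3] joint6 1.98
90 [0.203 0.266] None
80 [0.172 0.264] tool x,y mm [ 2. 31.]
70 [0.141 0.257] tool x,y mm [ 7. 31.]
60 [0.112 0.244] tool x,y mm [12. 29.]
50 [0.086 0.227] tool x,y mm [17. 26.]
40 [0.063 0.206] tool x,y mm [22. 23.]
30 [0.045 0.18 ] tool x,y mm [25. 19.]
20 [0.031 0.152] tool x,y mm [28. 14.]
10 [0.022 0.122] tool x,y mm [30.  9.]
5 [0.019 0.107] tool x,y mm [16.  2.]
0 [0.018 0.091] tool x,y mm [16.  1.]
```

```bash
python3 -m inch '{"slide":[[0,20,0],[0,20,0],[0,16,0],[0,16,0],[2,16,0]],"angular":[[0,0,0],[0,0,0],[0,0,0],[0,0,0],[0,0,0]]}';python3 -m inch '{"slide":[[2,16,0],[3,16,0],[4,16,0],[6,15,0],[6,15,0]],"angular":[[0,0,0],[0,0,0],[0,0,0],[0,0,0],[0,0,0]]}'
python3 - <<'E'
from h import *
st(); snap("scene");snap("top")
for n in("scene","top"):print([(np.round(d["uv"]),round(d["confidence"],2)) for d in imaging.spot_point(n,"lid_edge")])
for th in(100,90,80,70,60,50): print(th,[np.round(proj(n,(.511,.183-.22*np.cos(np.radians(th)),.086+.22*np.sin(np.radians(th))))) for n in("scene","top")])
E
```

```text
clock: 31.38
ee_pos: [0.5102, 0.181, 0.2708]
orientation: [-2.216, 0.019, 2.221]
wrist_force: [1.2, 2.6, 2.1]
gripper_width: 0.002
clock: 32.0
ee_pos: [0.509, 0.0973, 0.2488]
orientation: [-2.216, 0.019, 2.221]
wrist_force: [0.6, 2.1, -1.4]
gripper_width: 0.003
t 32.0 p [0.509  0.0973 0.2488] X [-0.002 -0.006 -1.   ] Y [-0.011 -1.     0.006] Z [-1.     0.011  0.002] w 0.003 F [ 0.6  2.1 -1.4]
[(array([281., 123.]), 0.68)]
[]
100 [array([359., 116.]), array([158., 198.])]
90 [array([340., 115.]), array([175., 198.])]
80 [array([322., 115.]), array([192., 198.])]
70 [array([303., 117.]), array([209., 199.])]
60 [array([286., 121.]), array([225., 199.])]
50 [array([271., 127.]), array([239., 199.])]
```

```bash
python3 -m inch '{"slide":[[12,14,0],[14,12,0],[15,11,0],[16,10,0],[16,9,0]],"angular":[[0,0,0],[0,0,0],[0,0,0],[0,0,0],[0,0,0]]}';python3 -m inch '{"slide":[[16,8,0],[16,7,0],[16,5,0],[14,4,0]],"angular":[[0,0,0],[0,0,0],[0,0,0],[0,0,0]]}'
python3 - <<'E'
from h import *
st(); snap("scene");snap("top")
for n in("scene","top"):print([(np.round(d["uv"]),round(d["confidence"],2)) for d in imaging.spot_point(n,"lid_edge")])
for th in(50,40,30,20,10,0): print(th,[np.round(proj(n,(.511,.183-.22*np.cos(np.radians(th)),.086+.22*np.sin(np.radians(th))))) for n in("scene","top")])
E
```

```text
clock: 32.83
ee_pos: [0.5092, 0.0396, 0.1739]
orientation: [-2.222, 0.016, 2.219]
wrist_force: [1.3, 0.1, 0.9]
gripper_width: -0.001
clock: 33.33
ee_pos: [0.5085, 0.0131, 0.1082]
orientation: [-2.222, 0.014, 2.22]
wrist_force: [-0.1, 0.5, 1.4]
gripper_width: -0.003
t 33.33 p [0.5085 0.0131 0.1082] X [ 0.001 -0.006 -1.   ] Y [-0.007 -1.     0.006] Z [-1.     0.007 -0.001] w -0.003 F [-0.1  0.5  1.4]
[(array([235., 164.]), 0.71)]
[(array([237., 122.]), 0.61)]
50 [array([271., 127.]), array([239., 199.])]
40 [array([258., 134.]), array([250., 200.])]
30 [array([249., 142.]), array([259., 201.])]
20 [array([242., 151.]), array([265., 201.])]
10 [array([238., 160.]), array([268., 202.])]
0 [array([238., 169.]), array([269., 202.])]
```

Lid is about 6° open; press the rest down in small steps.

```bash
python3 -m inch '{"slide":[[8,2,0],[6,0,0],[4,0,0],[2,0,0],[0,0,0]],"angular":[[0,0,0],[0,0,0],[0,0,0],[0,0,0],[0,0,0]]}';python3 - <<'E'
from h import *
st()
E
```

```text
clock: 34.15
ee_pos: [0.5093, 0.0108, 0.0943]
orientation: [2.227, -0.015, -2.212]
wrist_force: [-6.2, 1.1, 21.4]
gripper_width: 0.0
t 34.15 p [0.5093 0.0108 0.0943] X [ 0.007 -0.008 -1.   ] Y [-0.005 -1.     0.008] Z [-1.     0.005 -0.007] w 0.0 F [-6.2  1.1 21.4]
```

```bash
python3 -m inch '{"slide":[[-20,0,0],[-50,0,0],[-60,0,0],[-40,0,0],[0,0,60]],"angular":[[0,0,0],[0,0,0],[-10.5,0,0],[-10.5,0,0],[-10.5,0,0]]}';python3 -m inch '{"slide":[[0,-10,58],[0,-10,50],[0,0,0],[0,0,0],[0,0,0]],"angular":[[-10.5,0,0],[-10.5,0,0],[-10.5,0,0],[-10.5,0,0],[-10.5,0,0]]}';python3 -m inch '{"slide":[[0,0,0],[0,0,0],[0,0,0],[0,0,0],[0,0,0]],"angular":[[-10.5,0,0],[-10.5,0,0],[-10.5,0,0],[-10.5,0,0],[-10.5,0,0]]}';python3 - <<'E'
from h import *
delta((.512,-.093,.2),np.radians(63))
t=snap("top");s=snap("scene")
for n in("top","scene"):
  print([(np.round(d["uv"]),round(d["confidence"],2),np.round(back(n,d["uv"],.132),3)) for d in imaging.spot_point(n,"catch_grip")],[(np.round(d["uv"]),round(d["confidence"],2),np.round(back(n,d["uv"],.086),3)) for d in imaging.spot_point(n,"lid_edge")])
C=(.512,.073)
def draw(n,im,x0,y0,w,h,k):
  im=cv2.resize(im[y0:y0+h,x0:x0+w],None,fx=k,fy=k,interpolation=cv2.INTER_CUBIC)
  P=lambda p:tuple(int(v) for v in np.round((proj(n,box(p,C,0))-[x0,y0]+.5)*k))
  q=[P((sx*.1,sy,.091)) for sx,sy in((1,.11),(1,-.11),(-1,-.11),(-1,.11))]
  for i in range(4): cv2.line(im,q[i],q[(i+1)%4],(0,255,0),1)
  u=np.array([-.891,.454]);v=np.array([.454,.891])
  q=[P((*(np.array([0,-.165])+a*.023*u+b*.007*v),.146)) for a,b in((1,1),(1,-1),(-1,-1),(-1,1))]
  for i in range(4): cv2.line(im,q[i],q[(i+1)%4],(255,0,255),1)
  return im
cv2.imwrite("pics/c7.png",np.hstack([draw("top",t,190,140,130,130,3),draw("scene",s,180,110,130,130,3)]))
E
```

```text
clock: 34.78
ee_pos: [0.4543, -0.0094, 0.2696]
orientation: [1.907, 0.535, -1.893]
wrist_force: [-0.7, -0.5, -0.4]
gripper_width: 0.001
clock: 35.4
ee_pos: [0.3543, -0.0578, 0.2694]
orientation: [1.275, 1.147, -1.272]
wrist_force: [0.3, -0.5, -0.5]
gripper_width: 0.0
clock: 36.02
ee_pos: [0.3539, -0.0577, 0.2691]
orientation: [0.561, 1.478, -0.571]
wrist_force: [-0.3, 0.4, 0.1]
gripper_width: 0.0
t 36.02 p [ 0.3539 -0.0577  0.2691] X [ 0.014 -0.011 -1.   ] Y [0.663 0.748 0.001] Z [ 0.748 -0.663  0.018] w 0.0 F [-0.3  0.4  0.1]
slide(before turn) [ 71.7  78.4 140.4]
turn [-14.6   1.    0.1] slide(after turn) [ 69.1  40.3 156.9] joint6 -1.17
[(array([286., 201.]), 0.43, array([ 0.513, -0.08 ,  0.132])), (array([231., 146.]), 0.19, array([0.66 , 0.07 , 0.132]))] [(array([271., 198.]), 0.79, array([ 0.521, -0.042,  0.086]))]
[(array([210., 158.]), 0.5, array([ 0.516, -0.101,  0.132])), (array([236., 169.]), 0.34, array([ 0.543, -0.036,  0.132]))] [(array([236., 168.]), 0.96, array([ 0.509, -0.04 ,  0.086])), (array([283., 189.]), 0.28, array([0.563, 0.075, 0.086]))]
```

View pics/c7.png

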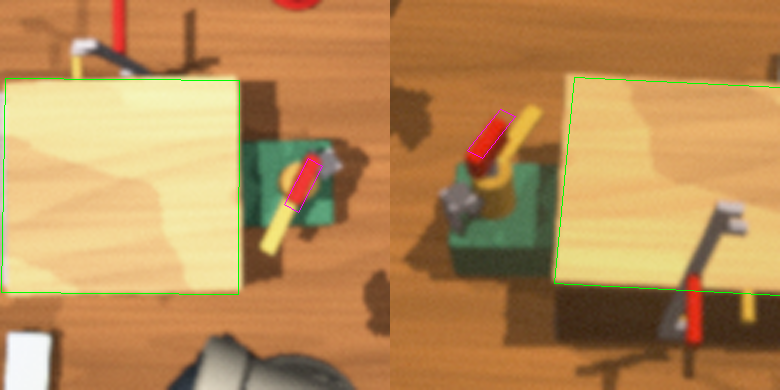

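```bash
python3 -m inch '{"slide":[[0,0,0],[0,0,0],[0,14,52],[0,13,52],[0,13,52]],"angular":[[-7.3,1,0],[-7.3,0,0],[0,0,0],[0,0,0],[0,0,0]]}' 50 80;python3 -m inch '{"slide":[[30,0,0],[20,0,0],[0,0,0]],"angular":[[0,0,0],[0,0,0],[0,0,0]]}';python3 - <<'E'
from h import *
delta((.512,-.0935,.120),np.radians(63))
s=snap("scene");t=snap("top");cv2.imwrite("pics/c8.png",np.hstack([cv2.resize(t[140:260,230:350],None,fx=3.2,fy=3.2),cv2.resize(s[90:210,150:270],None,fx=3.2,fy=3.2)]))
E
```

```text
clock: 36.95
ee_pos: [0.5123, -0.0947, 0.2694]
orientation: [0.382, 1.537, -0.382]
wrist_force: [0.3, 0.2, 0.4]
gripper_width: 0.495
clock: 37.33
ee_pos: [0.5164, -0.0959, 0.2173]
orientation: [0.388, 1.534, -0.389]
wrist_force: [-0.2, -0.8, 0.5]
gripper_width: 0.499
t 37.33 p [ 0.5164 -0.0959  0.2173] X [ 0.001 -0.001 -1.   ] Y [ 0.475  0.88  -0.   ] Z [ 0.88  -0.475  0.002] w 0.499 F [-0.2 -0.8  0.5]
slide(before turn) [97.3  0.  -5.2]
turn [-1.4  0.1  0. ] slide(after turn) [97.3  0.2 -5. ] joint6 -1.37
```

View pics/c8.png

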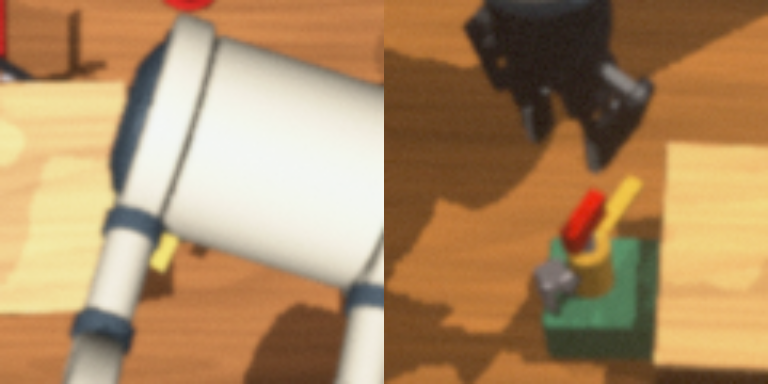

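```bash
python3 -m inch '{"slide":[[35,0,-5],[30,0,0],[15,0,0],[8,0,0],[0,0,0]],"angular":[[-1.4,0,0],[0,0,0],[0,0,0],[0,0,0],[0,0,0]]}';python3 - <<'E'
from h import *
delta((.512,-.0935,.120),np.radians(63))
E
```

```text
clock: 38.05
ee_pos: [0.516, -0.0948, 0.1343]
orientation: [0.369, 1.525, -0.371]
wrist_force: [0.0, -0.7, 0.5]
gripper_width: 0.505
t 38.05 p [ 0.516  -0.0948  0.1343] X [ 0.013 -0.004 -1.   ] Y [0.455 0.89  0.002] Z [ 0.89  -0.455  0.014] w 0.505 F [ 0.  -0.7  0.5]
slide(before turn) [14.2 -0.7 -4.4]
turn [-0.1  0.8 -0.1] slide(after turn) [14.3 -0.7 -4.2] joint6 -1.39
```

```bash
python3 -m inch '{"slide":[[9,0,-4],[5,0,0],[0,0,0]],"angular":[[0,0.8,0],[0,0,0],[0,0,0]]}';python3 -m inch '{"slide":[[0,0,0],[0,0,0],[0,0,0],[0,0,0]],"angular":[[0,0,0],[0,0,0],[0,0,0],[0,0,0]]}' 0 80;python3 - <<'E'
from h import *
delta((.512,-.0935,.120),np.radians(63))
E
```

```text
clock: 38.42
ee_pos: [0.5132, -0.0931, 0.1208]
orientation: [0.373, 1.537, -0.369]
wrist_force: [1.1, -1.2, 0.3]
gripper_width: 0.497
clock: 38.92
ee_pos: [0.5137, -0.0926, 0.1213]
orientation: [0.373, 1.536, -0.369]
wrist_force: [1.5, 0.5, -1.9]
gripper_width: 0.149
t 38.92 p [ 0.5137 -0.0926  0.1213] X [ 0.003  0.002 -1.   ] Y [0.456 0.89  0.003] Z [ 0.89  -0.456  0.002] w 0.149 F [ 1.5  0.5 -1.9]
slide(before turn) [ 1.3 -1.5 -1.1]
turn [-0.1  0.1 -0.2] slide(after turn) [ 1.3 -1.5 -1.1] joint6 -1.39
```

```bash
python3 -m inch '{"slide":[[5,0,0],[5,0,0],[3,0,0],[0,0,0]],"angular":[[0,0,0],[0,0,0],[0,0,0],[0,0,0]]}';python3 - <<'E'
from h import *
st()
E
```

```text
clock: 39.42
ee_pos: [0.5137, -0.0927, 0.1091]
orientation: [0.373, 1.535, -0.369]
wrist_force: [-3.4, 2.0, 9.1]
gripper_width: 0.15
t 39.42 p [ 0.5137 -0.0927  0.1091] X [ 0.004  0.002 -1.   ] Y [0.456 0.89  0.003] Z [ 0.89  -0.456  0.003] w 0.15 F [-3.4  2.   9.1]
```

```bash
python3 -m inch '{"slide":[[0,0,0],[0,0,0],[0,0,0]],"angular":[[10,0,0],[10,0,0],[10,0,0]]}';python3 - <<'E'
from h import *
st()
E
```

```text
clock: 39.8
ee_pos: [0.5143, -0.0924, 0.1102]
orientation: [0.788, 1.42, -0.782]
wrist_force: [-0.5, -11.5, 9.4]
gripper_width: 0.148
t 39.8 p [ 0.5143 -0.0924  0.1102] X [ 0.006  0.001 -1.   ] Y [0.845 0.534 0.005] Z [ 0.534 -0.845  0.002] w 0.148 F [ -0.5 -11.5   9.4]
```

```bash
python3 -m inch '{"slide":[[0.5,-0.5,1],[0,0,0],[0,0,0],[0,0,0]],"angular":[[10,0,0],[10,0,0],[9,0,0],[5,0,0]]}';python3 - <<'E'
from h import *
o,_=st();print(o["wrist_torque"])
E
```

```text
clock: 40.3
ee_pos: [0.5167, -0.0954, 0.1119]
orientation: [1.222, 1.185, -1.222]
wrist_force: [16.6, 19.2, 9.9]
gripper_width: 0.14
t 40.3 p [ 0.5167 -0.0954  0.1119] X [ 0.01 -0.01 -1.  ] Y [ 1.    -0.021  0.01 ] Z [-0.021 -1.     0.009] w 0.14 F [16.6 19.2  9.9]
[ 2.75135378 -2.47833624  1.93468631]
```

```bash
python3 -m inch '{"slide":[[-4,0,0],[-4,0,0],[-3,0,0],[0,0,0]],"angular":[[2,0,0],[0,0,0],[0,0,0],[0,0,0]]}';python3 - <<'E'
from h import *
o,_=st();print(o["wrist_torque"])
E
python3 -m inch '{"slide":[[0,0,0],[0,0,0],[0,0,0],[-20,0,0],[-40,0,0]],"angular":[[0,0,0],[0,0,0],[0,0,0],[0,0,0],[0,0,0]]}' 45;python3 -m inch '{"slide":[[-60,0,0],[-60,0,0],[0,0,60],[0,0,60],[0,0,60]],"angular":[[0,0,0],[0,0,0],[0,0,0],[0,0,0],[0,0,0]]}';python3 - <<'E'
from h import *
st()
t=snap("top");s=snap("scene")
for n in("top","scene"): rect(n,"tin_mid",.038);print([(np.round(d["uv"]),round(d["confidence"],2)) for d in imaging.spot_point(n,"catch_grip")],proj(n,(.512,-.093,.132)))
cv2.imwrite("pics/c9.png",np.hstack([cv2.resize(t[130:260,100:330],None,fx=1.8,fy=1.8),cv2.resize(s[100:230,190:420],None,fx=1.65,fy=1.8)]))
cv2.imwrite("pics/c10.png",np.hstack([cv2.resize(t[170:230,250:330],None,fx=5,fy=5),cv2.resize(s[120:210,190:270],None,fx=4,fy=300/90)]))
E
```

```text
clock: 40.8
ee_pos: [0.5172, -0.0944, 0.1217]
orientation: [1.241, 1.171, -1.243]
wrist_force: [6.2, 0.2, -2.2]
gripper_width: 0.139
t 40.8 p [ 0.5172 -0.0944  0.1217] X [ 0.009 -0.011 -1.   ] Y [ 0.999 -0.048  0.01 ] Z [-0.048 -0.999  0.011] w 0.139 F [ 6.2  0.2 -2.2]
[-0.14143502 -0.59777651  2.48402897]
clock: 41.42
ee_pos: [0.5151, -0.0937, 0.1806]
orientation: [1.241, 1.175, -1.247]
wrist_force: [0.1, -0.4, -0.2]
gripper_width: 0.453
clock: 42.05
ee_pos: [0.5065, -0.2737, 0.3113]
orientation: [1.238, 1.17, -1.238]
wrist_force: [1.2, -0.4, -0.7]
gripper_width: 0.448
t 42.05 p [ 0.5065 -0.2737  0.3113] X [ 0.012 -0.012 -1.   ] Y [ 0.999 -0.044  0.012] Z [-0.044 -0.999  0.012] w 0.448 F [ 1.2 -0.4 -0.7]
tin_mid top conf 0.64 ctr [338.6 162.7] size [44.  64.1] long dir deg 0.7 px [200. 260.] centroid [0.34  0.163]
tin_mid top conf 0.63 ctr [479.4 366. ] size [66.8 82.9] long dir deg 0.9 px [132. 212.] centroid [0.48  0.365]
tin_mid top conf 0.51 ctr [523.2  76.5] size [232.5 234.3] long dir deg 91.1 px [230. 201.] centroid [0.516 0.076]
tin_mid top conf 0.41 ctr [652.6  94.8] size [61.8 86.3] long dir deg 19.0 px [227. 154.] centroid [0.655 0.086]
[(array([288., 200.]), 0.52)] [290.45236601 201.32714525]
tin_mid scene conf 0.83 ctr [488.8 363. ] size [ 59.7 102.6] long dir deg 177.7 px [397. 180.] centroid [0.489 0.363]
tin_mid scene conf 0.68 ctr [343.3 162.4] size [40.5 55.3] long dir deg 179.2 px [317. 130.] centroid [0.344 0.162]
[(array([212., 159.]), 0.54)] [213.26260442 157.21411401]
```

View pics/c9.png

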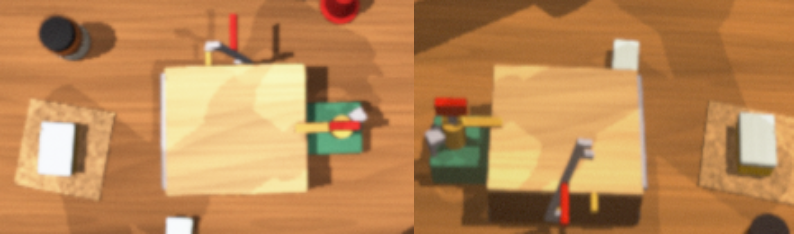

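View pics/c10.png

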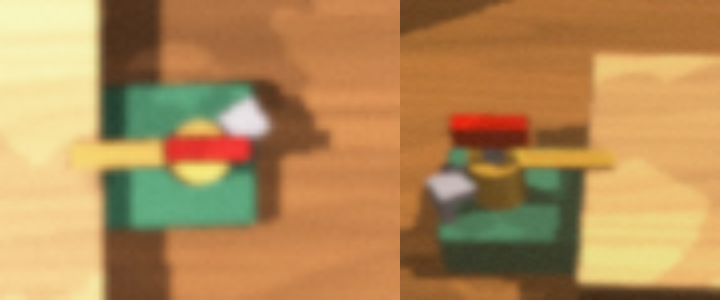

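```bash
python3 -c "
from workcell import arm
print(arm.hand_in())"
```

```text
the job is handed in; nothing more can be done
None
```

The job is handed in at about 42 s of the 210 s, with every step done; the hand-in itself reports no verdict.

- **Tin:** the larger (84 mm) tin is on the cork mat. The cameras put it about 2–10 mm from the mat's centre.
- **Blocks:** only two heel blocks were present, the smaller red-brown one (b) and the dark brown one (d). Both were seen lying flat inside the box before I shut the lid.
- **Stay:** lifted to about 0.65 rad and left there. This is a bit above the 30 degrees asked.
- **Lid:** shut. It was pressed down to about 21 N, and in both pictures it matches the outline of a closed lid.
- **Catch:** pressed about 12 mm and turned about 64 degrees to its stop. The last picture shows the brass tongue over the lid. The knob came back to its starting height with no force left on it.

**What disagreed:**
- Block d showed up about 2 cm from where I released it. It may have been the announced knock, and it was still well inside the box.
- The scene camera placed things a few millimetres away from where the top camera did, which is small against the tolerances.
- The networks sometimes reported look-alikes, such as the small tin and the large red-brown block. I ruled these out by size.

I saw no sign of the glue jar, spool or hammer having moved, but I did not measure their positions again at the end.

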